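# Refit the gear and the inspection cover of a bench gear case

## Robot

A 6-joint arm with a two-finger parallel gripper is mounted at the origin on the work surface. World frame = base frame: x ahead of the robot, y to its left, z up, the work surface at z = 0. Lengths are in m, angles in degrees, forces in N, time in s.
With the tool pointing down it reaches from about 0.35 to 0.875 m from the base axis. Payload 4.2 kg.
Tool frame: the origin (TCP) lies at the very end of the fingers, on their centre line; the grasp point (between the pads) lies 19 mm behind it; z points along the fingers, y is the line along which they close (so a half turn about z gives the same grasp; the last joint's range is limited). The gripper opens to 87 mm and grips with 3 to 60 N. Pads are 19 mm wide; open, the fingers measure 117 mm over their backs; the gripper's body (75 mm by 190 mm) begins 51 mm behind the grasp point.
Start: joints at [-60.699, 22.042, 0.453, 0, -68.411, -14.817], TCP at [0.156, -0.605, 0.223] pointing down, gripper open.
Joint ranges: [-179.83, 179.83], [-69.29, 118.12], [-61.27, 80.66], [-181.25, 117.63], [-171.15, -9.14], [-177.46, 177.46]. Speed limits (degrees/s): [159.86, 159.86, 180, 180, 180, 180].

## Interface

Orientations are given as a 3x3 rotation matrix whose columns are the frame's x, y, z axes.
In Python, from station import * gives the robot as it stands.
- The arm moves only by the shell command python3 -m pendant 'ROWS'. ROWS is JSON, a list of rows, each an object of numbers: "x", "y", "z": the shift along the world's x, y, z normalised to -1 to 1, where 1 is 250 mm; "rx", "ry", "rz": the turn, a rotation vector about the world's x, y, z normalised to -1 to 1, where 1 is 180 degrees; "claw": the opening, from 0 (shut) to 1 (fully open). A call has exactly 8 rows; each row is the pose to reach, as a shift and turn from the pose commanded when the call began, turning the shorter way round; what a row does not reach only later rows make up. A row lasts 1/8 s, in which the tool goes at most 62.5 mm and 10.7 degrees, less where a joint would pass 70% of its speed; a pose out of reach is approached as far as the arm can. A call with a number of a shift or a turn outside -1 to 1 is refused whole. A call with a gripper value outside its range is refused whole. The fingers move at their own pace and stop on an object; the grip force is fixed at half the most. Time passes only in rows, so rows that repeat a pose let the fingers close, or fill a call up. It gives the time, the measured TCP pose, the force, the opening and the grip force at its end, in the units of the state.
- sense(): the state, without advancing time (a new reading comes with each control period).
- capture(name): name is "scene" or "side" or "wrist"; returns a dict with "color" (400x640x3 uint8, red, green, blue), "mtx" (3x3 intrinsics, pixels), "world_to_cam" (4x4, takes a point from world to camera coordinates). Camera axes: x right, y up, looking along -z (the intrinsics and any distortion apply to the point x, -y, -z); pixel columns grow to the right and rows downward; lengths in m; the calibration is good to about 2 mm. The wrist camera is an equidistant fisheye: a pixel r from the principal point sees the ray r / f radians off the axis. A picture is of the moment at which its call begins. There is no depth.
- finish_job(): hands the job in; it is judged then, once.
Trained networks look in a picture, given as the dict that the camera call returned (one of the last four; its "shot" number tells which), for a name from the list of things; names that differ only in an ending like _2 or _b are one class to them, and where a whole thing is asked for, a point or a joint stands for the part that bears it (a point fixed in the world has none). Each returns a list of dicts, best first, with "conf" (0 to 1); they miss things now and then, are a little off and sometimes report something else, mostly with a low value. They report only what shows in the picture. A call takes as long as a camera call. They do not tell look-alikes from the thing itself.
- search_frame(picture, label): "centre" ([column, row] in pixels, amid what is visible of it).
- regions_of(picture, label): "region" (400x640 bool, what is visible of it) and "centre" ([column, row] in pixels, amid what is visible of it).
The state is a dict: "time_s": time; "joints": joint angles; "joint_velocities": joint speeds; "effort": joint torques, N m; "tcp_pos": TCP position; "ee_rot": TCP orientation; "wrist_force": force on the tool from outside, world axes, zero at the start; "moment": the same for the moment, N m; "gripper_width": opening from 0.0 (shut) to 1.0 (fully open); "gripper_force": force on a finger pad.
Only numpy, scipy, OpenCV 4.12 (cv2) and the standard library are available. Lean on these libraries where they do the work, as an engineer would, in place of code of your own. Each camera call takes 0.05 s, during which the arm holds its last target. There are 200 camera calls.

## Task

Close up the open gear case: pick up the gear with the cross-shaped bore, turn it until its bore lines up with the cross-splined shaft inside the case, and slide it fully down onto the shaft. Then take the cover panel by its handle, tilt it to get its end nearest the robot under the wide lip of the frame, lower the other end past the narrow far lip until the panel lies flat on the two ledges, and slide it away from the robot as far as it goes so that both ends are caught under the lips; let go. Leave the other things on the bench where they are.

Things in the scene. Friction and masses are not known exactly. Their poses are not given: they have to be found in the camera images.
- housing: grey open-topped gear case, fixed. Origin at bench level below the middle of its top opening; x along its length away from the robot (within 0.3 rad of straight ahead), z up. Frame top 83 mm up. Outside x -109 to +92, y -64 to +64 mm; motor 77 mm thick beyond the far end to x 192; feet 12 mm tall out to y +-92. Opening x -73 to +73, y -56 to +56 mm. Floor top at z 6 mm
- near_lip (a point): middle of the inner lower edge of the wide lip, at the end of the case nearest the robot (case x -73 mm, 79 mm above the bench). The lip is 4 mm thick and covers a pocket 28 mm deep, up to a wall at case x -101 mm
- far_lip (a point): middle of the inner lower edge of the narrow lip at the far end of the case (case x +73 mm, 79 mm above the bench). The lip is 4 mm thick and covers a pocket only 11 mm deep, up to a wall at case x +84 mm
- ledges (a point): point midway between the two steel ledges at the height of their tops, 64 mm above the bench, so 15 mm of room under each lip. The near ledge spans case x -101 to -59 mm, the far one +59 to +84 mm, both the full 112 mm width; between them the case is open down to its floor
- stub: upright cross-splined shaft, locked (does not turn), below the middle of the opening; origin on its axis on the case floor. Heights above the origin: round collar 40 mm across, 0 to 12 mm, carries the gear; two crossed ribs along the stub's x and y, 28 mm across and 9 mm thick, 12 to 40 mm; thinner lead-in tip, 22 mm across and 5 mm thick, up to 44 mm. Any yaw
- gear_mid (a point): centre (21 mm above the underside) of the loose steel gear, flat on the bench: toothed disc 75 mm across, 10 mm thick, with a 40 x 40 mm square boss, 42 mm tall in all. Cross-shaped through bore, arms along the gear's x and y (square to the boss's faces), 31 mm across, 12 mm wide; any quarter turn fits. Under 0.45 kg. Seated, this point is 33 mm above the stub's origin
- panel_mid (a point): centre of the plate of the loose aluminium cover: 164 mm long (its x), 104 mm wide (y), 5 mm thick, flat on the bench at the start, handle up; both ends are alike, a half turn makes no difference. Under 0.45 kg. Home, it lies flat on the ledges with this point 66.5 mm above the bench and at case x +2 mm (far end against the far wall)
- panel_grip (a point): centre of the panel's handle bar, 30.5 mm above panel_mid along the panel's z: bar 14 mm thick (panel x), 60 mm long (panel y), 14 mm high, on two 12 mm square posts 48 mm apart; 21 mm free under the bar
- panel_end_a (a point): middle of the panel's end edge at -x (82 mm from panel_mid), at half its thickness
- panel_end_b (a point): middle of the panel's end edge at +x (82 mm from panel_mid), at half its thickness
- collar: plain steel collar, 64 mm across, 22 mm tall, with a plain ROUND 28 mm bore: a bystander, not the gear; origin at the centre of its underside
- oil: white squeeze oil bottle, 44 mm across, 110 mm tall, standing; bystander; origin at the centre of its underside
- driver: screwdriver, 190 mm, lying; bystander
- mallet: hammer with a light wooden handle, 240 mm, lying; bystander
- jar: glass jar with a steel lid, 64 mm across, 75 mm tall; bystander; origin at the centre of its underside
- block: cork block, 90 x 60 x 35 mm; bystander; origin at the centre of its underside
- tube: steel flute tube, 19 mm thick, 240 mm long, lying; bystander
Not all that is in view belongs to the job. Of the things shaped like the part that bears panel_mid, the aluminium one is meant. What is shaped like the part that bears gear_mid but red is not meant.

How it is judged:
By the outcome, as a careful person would: the job done as asked, in the order asked, and still so for the second after the job is handed in, with the robot touching nothing.
It also fails if it takes over 61 s, if anything falls off the work surface, if the arm or the gripper's body presses on something with over 40 N, if the wrist force passes 120 N, or if a joint passes its speed limit or range.

## Working session

There is one attempt and no reset: what is moved stays moved. The work goes in short steps, Python scripts to look and compute and a shell command to move; the robot and the scene stay as the last step left them, time stands still between calls to the robot, and variables do not carry over. Pictures are saved under pics/ and viewed, at most 10 in all, crops included, and the job is handed in when it is done.

```bash
mkdir -p pics; ls
python3 - <<'E'
from station import *
import cv2, numpy as np
ims=[]
for n in ["scene","side","wrist"]:
    p=capture(n); cv2.imwrite(f"pics/{n}0.png",p["color"][:,:,::-1]); ims.append(p)
    np.savez(f"pics/{n}0.npz",mtx=p["mtx"],w2c=p["world_to_cam"])
    print(n,p["mtx"].round(1).tolist(),p["world_to_cam"].round(3).tolist(),[k for k in p.keys()])
    for l in ["housing","stub","gear_mid","panel_mid","panel_grip","near_lip","far_lip","collar","panel_end_a"]:
        print(l,[(np.round(d["centre"]).tolist(),round(d["conf"],2)) for d in search_frame(p,l)][:5])
a=np.vstack([ims[0]["color"],ims[1]["color"]])[:,:,::-1]
cv2.imwrite("pics/both0.png",cv2.resize(a,(480,600)))
print(sense())
E
```

```text
pics
scene [[366.9, 0.0, 318.2], [0.0, 366.9, 194.0], [0.0, 0.0, 1.0]] [[-0.883, 0.47, 0.001, 0.463], [-0.395, -0.744, 0.539, 0.173], [0.254, 0.475, 0.842, -1.37], [0.0, 0.0, 0.0, 1.0]] ['color', 'mtx', 'world_to_cam', 'shot']
housing [([306.0, 219.0], 0.7)]
stub [([309.0, 220.0], 0.71)]
gear_mid [([303.0, 139.0], 0.61), ([331.0, 129.0], 0.55)]
panel_mid [([376.0, 285.0], 0.91), ([379.0, 195.0], 0.85), ([437.0, 257.0], 0.68)]
panel_grip [([376.0, 284.0], 0.94), ([438.0, 257.0], 0.92), ([380.0, 197.0], 0.86), ([342.0, 339.0], 0.55)]
near_lip [([302.0, 218.0], 0.85)]
far_lip [([246.0, 122.0], 0.65), ([299.0, 217.0], 0.6)]
collar [([317.0, 284.0], 0.92)]
panel_end_a [([378.0, 196.0], 0.88), ([377.0, 282.0], 0.8), ([439.0, 254.0], 0.7)]
side [[461.2, 0.0, 315.8], [0.0, 461.2, 197.5], [0.0, 0.0, 1.0]] [[0.997, -0.083, 0.003, -0.532], [0.042, 0.543, 0.839, -0.067], [-0.071, -0.836, 0.545, -1.725], [0.0, 0.0, 0.0, 1.0]] ['color', 'mtx', 'world_to_cam', 'shot']
housing [([328.0, 192.0], 0.62), ([354.0, 242.0], 0.29)]
stub []
gear_mid [([305.0, 169.0], 0.69), ([304.0, 256.0], 0.52), ([339.0, 
[... 946 characters left out ...]
750e+01, -1.48160182e+01]), 'joint_velocities': array([-0.07588033, -0.03599638,  0.01374705,  0.03549469,  0.00788348,
       -0.02665089]), 'effort': array([ 1.14740669e-03, -3.90463722e+01,  1.87624186e+01,  4.22443584e+00,
        1.55381713e-02, -1.56376774e-05]), 'tcp_pos': array([ 0.15631919, -0.60509193,  0.22253851]), 'ee_rot': array([[-9.68216450e-01, -2.50113786e-01, -3.18889004e-05],
       [-2.50113787e-01,  9.68216449e-01,  4.56115228e-05],
       [ 1.94672872e-05,  5.21376803e-05, -9.99999998e-01]]), 'wrist_force': array([-0.39215414, -0.70796388, -0.62288119]), 'moment': array([-0.03776564,  0.00669058, -0.02538622]), 'gripper_force': 0.0, 'gripper_width': 1.0016213710314747}
```

View pics/scene0.png

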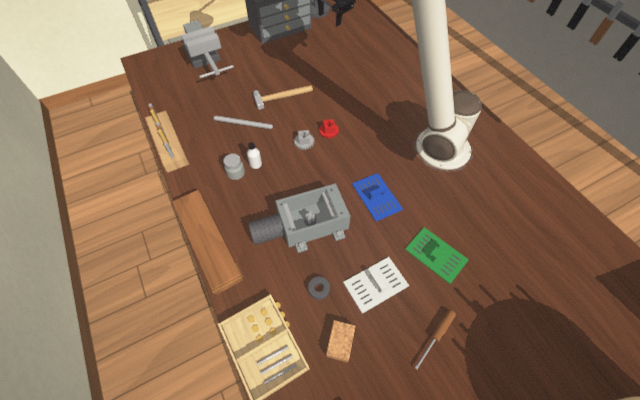

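View pics/side0.png

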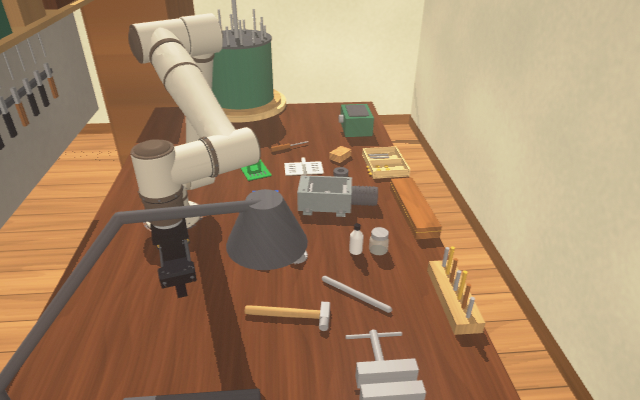

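Scene: gears at (304,139) steel and (330,128) red; the steel one fits. Panels at (376,285) bright aluminium, (378,196) blue, (437,256) green; the aluminium one fits. The case is at (312,215) with its motor at (265,230), and the round-bore collar is at (318,287). Next I'll locate them and crop the two chosen parts.

```bash
cat > h.py <<'E'
import numpy as np, cv2
from station import *
def ray(p,uv,fish=False):
    M=p["mtx"];W=p["world_to_cam"];R=W[:3,:3];t=W[:3,3]
    a=(uv[0]-M[0,2])/M[0,0];b=(uv[1]-M[1,2])/M[1,1]
    if fish:
        r=np.hypot(a,b);s=np.sin(r)/r if r>1e-9 else 1
        d=np.array([a*s,-b*s,-np.cos(r)])
    else: d=np.array([a,-b,-1.])
    return -R.T@t,R.T@d
def atz(p,uv,z,fish=False):
    c,d=ray(p,uv,fish);return c+d*(z-c[2])/d[2]
def proj(p,P,fish=False):
    M=p["mtx"];W=p["world_to_cam"];c=W[:3,:3]@np.asarray(P)+W[:3,3]
    a,b,z=c[0],-c[1],-c[2]
    if fish:
        h=np.hypot(a,b);th=np.arctan2(h,z);a,b=a/h*th,b/h*th
    else:a,b=a/z,b/z
    return np.array([M[0,0]*a+M[0,2],M[1,1]*b+M[1,2]])
E
python3 - <<'E'
from h import *
import numpy as np,cv2
q=np.load("pics/scene0.npz");p=dict(mtx=q["mtx"],world_to_cam=q["w2c"])
for n,uv,z in [("gear",(303.5,139),.021),("panel",(376,284),.015),("hous",(311,214),.083),("red",(330,128),.02),("oil",(254,158),.05),("jar",(234,166),.035),("collar",(318,287),.01),("motor end",(252,230),.05)]:
    print(n,atz(p,uv,z).round(3))
im=cv2.imread("pics/scene0.png")
A=cv2.resize(im[105:165,265:365],(800,480),interpolation=3)
B=cv2.resize(im[240:320,330:410],None,fx=4,fy=4,interpolation=3)
C=cv2.resize(im[170:260,240:360],None,fx=4,fy=4,interpolation=3)
o=np.zeros((600,800,3),np.uint8)
o[:240,:400]=cv2.resize(A,(400,240)); o[:320,400:720]=B; o[240:600,:480]=C if False else o[240:600,:480]
o[240:600,:480]=cv2.resize(C,(480,360)) 
o[:320,480:800]=B
cv2.imwrite("pics/crop1.png",o)
E
```

```text
gear [ 0.446 -0.264  0.021]
panel [0.507 0.328 0.015]
hous [0.584 0.064 0.083]
red [ 0.332 -0.267  0.02 ]
oil [ 0.648 -0.244  0.05 ]
jar [ 0.721 -0.256  0.035]
collar [0.66  0.254 0.01 ]
motor end [0.762 0.013 0.05 ]
```

View pics/crop1.png

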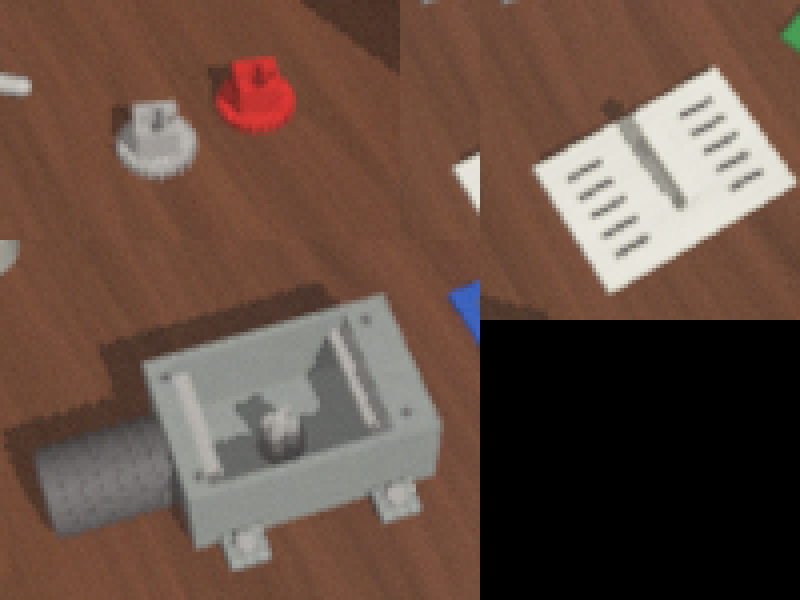

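The crop confirms both targets: the grey gear with a square boss and cross bore, and the bright aluminium slotted panel with its bar handle. Moving towards the gear.

```bash
python3 -m pendant '[{"x":1,"y":1,"z":0,"claw":1},{"x":1,"y":1,"claw":1},{"x":1,"y":1,"claw":1},{"x":1,"y":1,"claw":1},{"x":1,"y":1,"claw":1},{"x":1,"y":1,"claw":1},{"x":1,"y":1,"claw":1},{"x":1,"y":1,"claw":1}]'
python3 - <<'E'
from h import *
p=capture("wrist");cv2.imwrite("pics/w1.png",p["color"][:,:,::-1])
np.savez("pics/w1.npz",mtx=p["mtx"],w2c=p["world_to_cam"])
for l,z in [("gear_mid",.021),("stub",.03),("housing",.05)]:
    for d in search_frame(p,l)[:3]: print(l,d["centre"],round(d["conf"],2),atz(p,d["centre"],z,True).round(4))
print(sense()["joints"].round(1))
E
```

```text
stub [599.5, 378.0] 0.35 [0.4821 0.2869 0.03  ]
housing [574.2, 397.0] 0.53 [0.518  0.1654 0.05  ]
[-60.7  22.    0.5   0.  -68.4 -14.8]$[0]: bad value
```

View pics/w1.png

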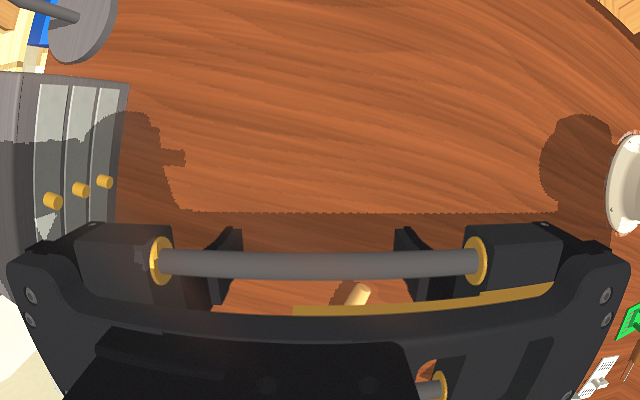

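The call was refused because each row needs every key. The wrist view shows the ground below the TCP at about row 175, in front of the fingers at rows 225–300.

```bash
python3 -m pendant '[{"x":0.2,"y":0.2,"z":0,"rx":0,"ry":0,"rz":0,"claw":1},{"x":0.4,"y":0.4,"z":0,"rx":0,"ry":0,"rz":0,"claw":1},{"x":0.6,"y":0.6,"z":0,"rx":0,"ry":0,"rz":0,"claw":1},{"x":0.8,"y":0.8,"z":0,"rx":0,"ry":0,"rz":0,"claw":1},{"x":1,"y":1,"z":0,"rx":0,"ry":0,"rz":0,"claw":1},{"x":1,"y":1,"z":0,"rx":0,"ry":0,"rz":0,"claw":1},{"x":1,"y":1,"z":0,"rx":0,"ry":0,"rz":0,"claw":1},{"x":1,"y":1,"z":0,"rx":0,"ry":0,"rz":0,"claw":1}]'
python3 - <<'E'
from h import *
p=capture("wrist");cv2.imwrite("pics/w2.png",p["color"][:,:,::-1])
np.savez("pics/w2.npz",mtx=p["mtx"],w2c=p["world_to_cam"])
for l,z in [("gear_mid",.021),("housing",.05)]:
    for d in search_frame(p,l)[:3]: print(l,d["centre"],round(d["conf"],2),atz(p,d["centre"],z,True).round(4))
s=sense();print(s["joints"].round(1),s["ee_rot"].round(3).tolist())
E
```

```text
time_s: 2.7
tcp_pos: [0.4062, -0.3551, 0.2226]
ee_rot: [[-0.968, -0.25, -0.0], [-0.25, 0.968, -0.0], [0.0, 0.0, -1.0]]
wrist_force: [0.3, -0.4, -0.1]
gripper_width: 0.996
gripper_force: 0.0
gear_mid [373.3, 221.1] 0.69 [ 0.4417 -0.2748  0.021 ]
gear_mid [391.1, 139.0] 0.56 [ 0.3378 -0.2832  0.021 ]
[-24.   13.7 -11.6   0.  -64.7 -51.6] [[-0.969, -0.249, -0.0], [-0.249, 0.969, -0.0], [0.0, 0.0, -1.0]]
```

View pics/w2.png

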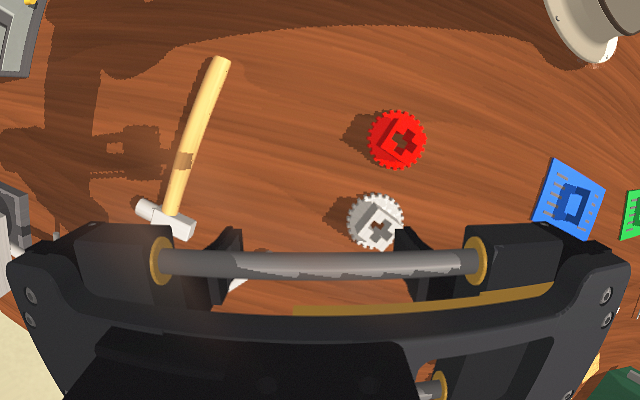

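Steel gear's bore is at about (381,228), red gear's at (403,142). Centring over the steel gear.

```bash
python3 -m pendant '[{"x":0.08,"y":0.17,"z":0,"rx":0,"ry":0,"rz":0,"claw":1},{"x":0.15,"y":0.34,"z":-0.1,"rx":0,"ry":0,"rz":0,"claw":1},{"x":0.15,"y":0.34,"z":-0.2,"rx":0,"ry":0,"rz":0,"claw":1},{"x":0.15,"y":0.34,"z":-0.2,"rx":0,"ry":0,"rz":0,"claw":1},{"x":0.15,"y":0.34,"z":-0.2,"rx":0,"ry":0,"rz":0,"claw":1},{"x":0.15,"y":0.34,"z":-0.2,"rx":0,"ry":0,"rz":0,"claw":1},{"x":0.15,"y":0.34,"z":-0.2,"rx":0,"ry":0,"rz":0,"claw":1},{"x":0.15,"y":0.34,"z":-0.2,"rx":0,"ry":0,"rz":0,"claw":1}]'
cat > rect.py <<'E'
# warp a wrist picture onto a horizontal world plane z, centred c, 4 px per mm-scale
from h import *
def rectify(p,c,z,half=.05,n=400,fish=True):
    g=np.linspace(-half,half,n)
    U=np.zeros((n,n,2),np.float32)
    for i in range(n):
        for j in range(n):
            U[i,j]=proj(p,[c[0]-g[i],c[1]-g[j],z],fish)   # up = +x, left = +y
    return cv2.remap(p["color"],U[...,0],U[...,1],cv2.INTER_CUBIC)[:,:,::-1]
E
python3 - <<'E'
from rect import *
p=capture("wrist");np.savez("pics/w3.npz",mtx=p["mtx"],w2c=p["world_to_cam"],color=p["color"])
d=search_frame(p,"gear_mid");print([(x["centre"],x["conf"],atz(p,x["centre"],.042,True).round(4)) for x in d])
t=sense()["tcp_pos"];c=t[:2];print(t)
a=rectify(p,c,.042);cv2.circle(a,(200,200),2,(0,0,255),-1)
cv2.imwrite("pics/r3.png",np.hstack([a,cv2.resize(p["color"][130:260,250:380,::-1],(400,400),interpolation=3)]))
E
```

```text
time_s: 3.85
tcp_pos: [0.4439, -0.2703, 0.173]
ee_rot: [[-0.968, -0.25, 0.001], [-0.25, 0.968, -0.0], [-0.001, -0.0, -1.0]]
wrist_force: [0.4, 0.0, 0.6]
gripper_width: 0.999
gripper_force: 0.0
[([318.5, 183.8], 0.87, array([ 0.4363, -0.2726,  0.042 ])), ([332.2, 86.9], 0.77, array([ 0.343 , -0.2834,  0.042 ]))]
[ 0.44386115 -0.27017094  0.1727241 ]Traceback (most recent call last):
  File "<stdin>", line 5, in <module>
cv2.error: OpenCV(4.12.0) :-1: error: (-5:Bad argument) in function 'circle'
> Overload resolution failed:
>  - Layout of the output array img is incompatible with cv::Mat
>  - Expected Ptr<cv::UMat> for argument 'img'
```

```bash
sed -i 's/cv2.INTER_CUBIC)\[:,:,::-1\]/cv2.INTER_CUBIC)[:,:,::-1].copy()/' rect.py
python3 - <<'E'
from rect import *
q=np.load("pics/w3.npz");p=dict(mtx=q["mtx"],world_to_cam=q["w2c"],color=q["color"])
a=rectify(p,(.4439,-.2703),.042);cv2.circle(a,(200,200),3,(0,0,255),-1)
for k in range(0,400,40): cv2.line(a,(k,0),(k,6),(0,255,0));cv2.line(a,(0,k),(6,k),(0,255,0))
cv2.imwrite("pics/r3.png",np.hstack([a,cv2.resize(p["color"][130:260,250:380,::-1],(400,400),interpolation=3)]))
E
```

```text
(no output)
```

View pics/r3.png

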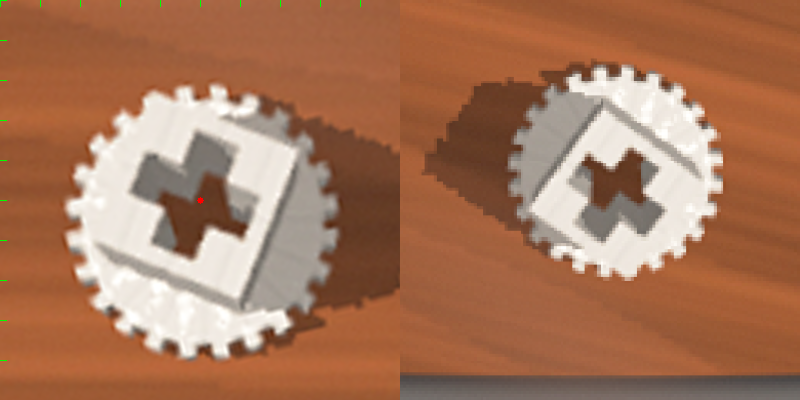

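Rectified view (4 px/mm): boss and bore centre at about (196,196), so the gear is at (0.445, -0.269) with yaw ≈ -22.5° (mod 90). I'll turn +53° and descend onto the boss.

```bash
python3 -m pendant '[{"x":0.004,"y":0.005,"z":-0.05,"rx":0,"ry":0,"rz":0.06,"claw":1},{"x":0.004,"y":0.005,"z":-0.12,"rx":0,"ry":0,"rz":0.12,"claw":1},{"x":0.004,"y":0.005,"z":-0.2,"rx":0,"ry":0,"rz":0.18,"claw":1},{"x":0.004,"y":0.005,"z":-0.28,"rx":0,"ry":0,"rz":0.24,"claw":1},{"x":0.004,"y":0.005,"z":-0.36,"rx":0,"ry":0,"rz":0.294,"claw":1},{"x":0.004,"y":0.005,"z":-0.5,"rx":0,"ry":0,"rz":0.294,"claw":1},{"x":0.004,"y":0.005,"z":-0.634,"rx":0,"ry":0,"rz":0.294,"claw":1},{"x":0.004,"y":0.005,"z":-0.634,"rx":0,"ry":0,"rz":0.294,"claw":1}]'
python3 -m pendant '[{"x":0,"y":0,"z":0,"rx":0,"ry":0,"rz":0,"claw":0.3},{"x":0,"y":0,"z":0,"rx":0,"ry":0,"rz":0,"claw":0.3},{"x":0,"y":0,"z":0,"rx":0,"ry":0,"rz":0,"claw":0.3},{"x":0,"y":0,"z":0,"rx":0,"ry":0,"rz":0,"claw":0.3},{"x":0,"y":0,"z":0,"rx":0,"ry":0,"rz":0,"claw":0.3},{"x":0,"y":0,"z":0,"rx":0,"ry":0,"rz":0,"claw":0.3},{"x":0,"y":0,"z":0,"rx":0,"ry":0,"rz":0,"claw":0.3},{"x":0,"y":0,"z":0,"rx":0,"ry":0,"rz":0,"claw":0.3}]'
```

```text
time_s: 4.95
tcp_pos: [0.443, -0.2683, 0.012]
ee_rot: [[-0.384, -0.923, -0.006], [-0.923, 0.384, 0.002], [0.001, 0.006, -1.0]]
wrist_force: [-0.2, 0.3, 0.7]
gripper_width: 1.004
gripper_force: 0.0
time_s: 5.95
tcp_pos: [0.4448, -0.2688, 0.0142]
ee_rot: [[-0.384, -0.923, -0.0], [-0.923, 0.384, -0.0], [0.0, 0.0, -1.0]]
wrist_force: [-0.1, 0.9, 2.5]
gripper_width: 0.459
gripper_force: 29.9
```

```bash
python3 -m pendant '[{"x":0,"y":0,"z":0.2,"rx":0,"ry":0,"rz":0,"claw":0.3},{"x":0,"y":0,"z":0.4,"rx":0,"ry":0,"rz":0,"claw":0.3},{"x":0.05,"y":0.1,"z":0.6,"rx":0,"ry":0,"rz":0,"claw":0.3},{"x":0.15,"y":0.28,"z":0.75,"rx":0,"ry":0,"rz":0,"claw":0.3},{"x":0.25,"y":0.46,"z":0.84,"rx":0,"ry":0,"rz":0,"claw":0.3},{"x":0.35,"y":0.64,"z":0.9,"rx":0,"ry":0,"rz":0,"claw":0.3},{"x":0.43,"y":0.82,"z":0.9,"rx":0,"ry":0,"rz":0,"claw":0.3},{"x":0.5,"y":1,"z":0.9,"rx":0,"ry":0,"rz":0,"claw":0.3}]'
python3 -m pendant '[{"x":0.05,"y":0.18,"z":0,"rx":0,"ry":0,"rz":0,"claw":0.3},{"x":0.1,"y":0.36,"z":0,"rx":0,"ry":0,"rz":0,"claw":0.3},{"x":0.15,"y":0.54,"z":0,"rx":0,"ry":0,"rz":0,"claw":0.3},{"x":0.2,"y":0.69,"z":0,"rx":0,"ry":0,"rz":0,"claw":0.3},{"x":0.2,"y":0.69,"z":0,"rx":0,"ry":0,"rz":0,"claw":0.3},{"x":0.2,"y":0.69,"z":0,"rx":0,"ry":0,"rz":0,"claw":0.3},{"x":0.2,"y":0.69,"z":0,"rx":0,"ry":0,"rz":0,"claw":0.3},{"x":0.2,"y":0.69,"z":0,"rx":0,"ry":0,"rz":0,"claw":0.3}]'
python3 - <<'E'
from rect import *
p=capture("wrist");np.savez("pics/w4.npz",mtx=p["mtx"],w2c=p["world_to_cam"],color=p["color"])
d=search_frame(p,"stub");print([(x["centre"],x["conf"],atz(p,x["centre"],.04,True).round(4)) for x in d])
c=atz(p,d[0]["centre"],.05,True)[:2] if d else (.584,.064)
c=np.round(c,3);print(c)
a=rectify(p,c,.046,.03)
for k in range(0,400,40): cv2.line(a,(k,0),(k,6),(0,255,0));cv2.line(a,(0,k),(6,k),(0,255,0))
b=rectify(p,c,.083,.14)
for k in range(0,400,40): cv2.line(b,(k,0),(k,6),(0,255,0));cv2.line(b,(0,k),(6,k),(0,255,0))
cv2.imwrite("pics/r4.png",np.hstack([a,b])); cv2.imwrite("pics/w4.png",p["color"][:,:,::-1])
s=sense();print(s["tcp_pos"],s["joints"].round(1),s["gripper_width"],s["wrist_force"])
E
```

```text
time_s: 6.95
tcp_pos: [0.5698, -0.0171, 0.2381]
ee_rot: [[-0.384, -0.923, -0.001], [-0.923, 0.384, 0.0], [0.0, 0.002, -1.0]]
wrist_force: [-0.0, -0.2, -2.8]
gripper_width: 0.457
gripper_force: 29.9
time_s: 7.95
tcp_pos: [0.6197, 0.1527, 0.2393]
ee_rot: [[-0.385, -0.923, 0.0], [-0.923, 0.385, 0.0], [-0.0, -0.0, -1.0]]
wrist_force: [0.9, 0.3, -1.9]
gripper_width: 0.455
gripper_force: 29.9
[([312.4, 85.1], 0.83, array([0.5831, 0.0479, 0.04  ]))]
[0.583 0.049]
[0.61977942 0.15298085 0.2393133 ] [ 28.4  22.8   4.   -0.  -71.2 -51. ] 0.4589079748779709 [ 0.3116865  -0.41638975 -2.77208837]
```

View pics/r4.png

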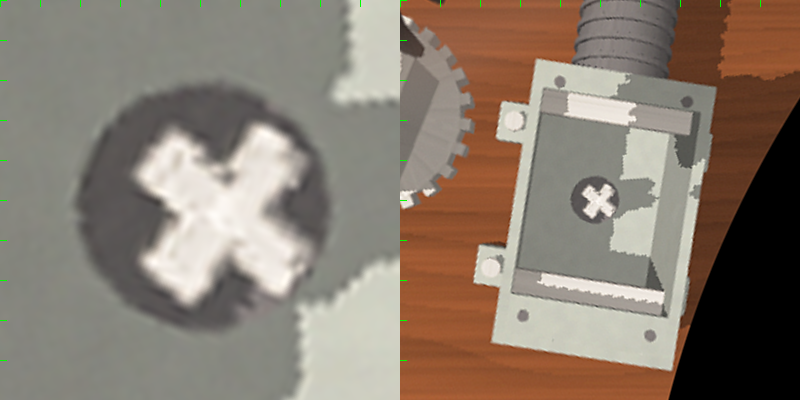

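Stub ribs are centred at about (223,215) in the left panel (6.7 px/mm), and the case's long axis is at yaw ≈ -8.85°. I'll compute the rib angle numerically.

Run:
```python
from rect import *
q=np.load("pics/w4.npz");p=dict(mtx=q["mtx"],world_to_cam=q["w2c"],color=q["color"])
a=rectify(p,(.5808,.0455),.046,.02)
g=a.min(2); 
yy,xx=np.mgrid[:400,:400]
for it in range(1):
  for th in (150,170,190):
    m=(g>th).astype(np.uint8)
    n,l,s,c=cv2.connectedComponentsWithStats(m); k=l[200,200]; 
    m=(l==k); cy,cx=yy[m].mean(),xx[m].mean()
    dx=-(yy[m]-cy);dy=-(xx[m]-cx); z=dx+1j*dy; r=abs(z)
    ang=np.degrees(np.angle(((z)**4).sum()))/4
    print(th,m.sum()/100,"mm2 (408)",.5808-(cy-200)/1e4,.0455-(cx-200)/1e4,ang%90)
```

```text
150 432.28 mm2 (408) 0.5809583649486444 0.04555374988433423 49.52709623514172
170 389.71 mm2 (408) 0.5809076544096893 0.04579664879012599 49.61020171379075
190 346.49 mm2 (408) 0.5808638113654073 0.04597424745302895 49.668170485036086
```

```bash
python3 -m pendant '[{"x":-0.03,"y":-0.1,"z":0,"rx":0,"ry":0,"rz":-0.05,"claw":0.3},{"x":-0.08,"y":-0.23,"z":0,"rx":0,"ry":0,"rz":-0.099,"claw":0.3},{"x":-0.13,"y":-0.35,"z":-0.1,"rx":0,"ry":0,"rz":-0.099,"claw":0.3},{"x":-0.155,"y":-0.43,"z":-0.2,"rx":0,"ry":0,"rz":-0.099,"claw":0.3},{"x":-0.155,"y":-0.43,"z":-0.35,"rx":0,"ry":0,"rz":-0.099,"claw":0.3},{"x":-0.155,"y":-0.43,"z":-0.5,"rx":0,"ry":0,"rz":-0.099,"claw":0.3},{"x":-0.155,"y":-0.43,"z":-0.6,"rx":0,"ry":0,"rz":-0.099,"claw":0.3},{"x":-0.155,"y":-0.43,"z":-0.6,"rx":0,"ry":0,"rz":-0.099,"claw":0.3}]'
python3 - <<'E'
from rect import *
p=capture("wrist");np.savez("pics/w5.npz",mtx=p["mtx"],w2c=p["world_to_cam"],color=p["color"])
s=sense();print(s["tcp_pos"],s["wrist_force"]);z=s["tcp_pos"][2]
# bore seen at boss top
a=rectify(p,s["tcp_pos"][:2],z+.028,.05)
d=search_frame(p,"gear_mid");print([(x["centre"],round(x["conf"],2)) for x in d[:3]])
cv2.imwrite("pics/r5.png",np.hstack([a,cv2.resize(p["color"][100:300,220:420,::-1],(400,400))]))
E
```

```text
time_s: 9.05
tcp_pos: [0.5797, 0.0454, 0.0873]
ee_rot: [[-0.649, -0.761, -0.004], [-0.761, 0.649, -0.001], [0.004, 0.002, -1.0]]
wrist_force: [-0.2, -0.7, -0.2]
gripper_width: 0.456
gripper_force: 29.9
[0.58112101 0.04579577 0.08904184] [-0.54770007  0.25488188 -1.67047933]
[([318.3, 223.8], 0.72)]
```

View pics/r5.png

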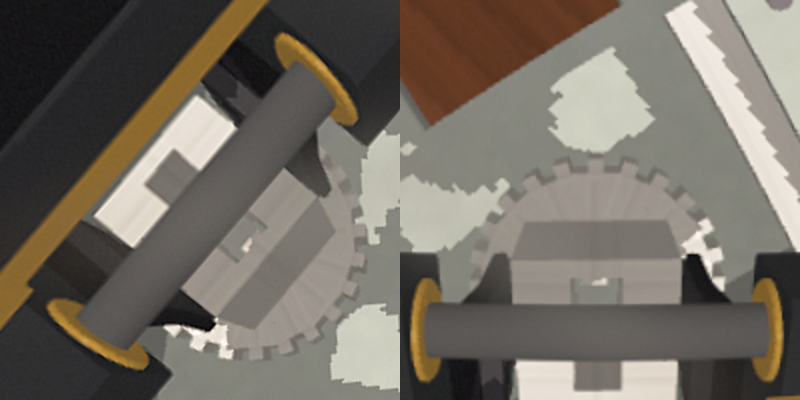

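Run:
```python
from rect import *
q=np.load("pics/w5.npz");p=dict(mtx=q["mtx"],world_to_cam=q["w2c"],color=q["color"])
T=np.array([.58112,.0458,.08904]);X=np.array([-.649,-.761,0])
for o in (.0375,.020,.0155):
  for h in (.028,-.004): print(o,h,proj(p,T+X*o+[0,0,h],True).round(1))
```

```text
0.0375 0.028 [317.5 196.6]
0.0375 -0.004 [317.4 182.3]
0.02 0.028 [317.6 233.5]
0.02 -0.004 [317.5 213.1]
0.0155 0.028 [317.6 242.5]
0.0155 -0.004 [317.5 220.7]
```

The gear sits about 1.8 mm towards tool +x of the TCP: boss edge at row 230 against 233.5 predicted. I'll shift to compensate and start the insertion.

```bash
python3 -m pendant '[{"x":0.005,"y":0.0055,"z":-0.03,"rx":0,"ry":0,"rz":0,"claw":0.3},{"x":0.005,"y":0.0055,"z":-0.06,"rx":0,"ry":0,"rz":0,"claw":0.3},{"x":0.005,"y":0.0055,"z":-0.08,"rx":0,"ry":0,"rz":0,"claw":0.3},{"x":0.005,"y":0.0055,"z":-0.1,"rx":0,"ry":0,"rz":0,"claw":0.3},{"x":0.005,"y":0.0055,"z":-0.115,"rx":0,"ry":0,"rz":0,"claw":0.3},{"x":0.005,"y":0.0055,"z":-0.13,"rx":0,"ry":0,"rz":0,"claw":0.3},{"x":0.005,"y":0.0055,"z":-0.14,"rx":0,"ry":0,"rz":0,"claw":0.3},{"x":0.005,"y":0.0055,"z":-0.14,"rx":0,"ry":0,"rz":0,"claw":0.3}]'
```

```text
time_s: 10.15
tcp_pos: [0.5835, 0.0483, 0.0587]
ee_rot: [[-0.647, -0.763, 0.003], [-0.763, 0.647, 0.0], [-0.002, -0.002, -1.0]]
wrist_force: [-7.1, 3.7, 20.3]
gripper_width: 0.456
gripper_force: 30.0
```

Run:
```python
from h import *
s=sense();R=s["ee_rot"];print(s["tcp_pos"],s["wrist_force"],s["moment"]);print("tool",R.T@s["wrist_force"],R.T@s["moment"],R)
p=capture("wrist");np.savez("pics/w6.npz",mtx=p["mtx"],w2c=p["world_to_cam"],color=p["color"])
T=s["tcp_pos"]
for o in (.0375,.020,.0155):
  for h in (.028,-.004): print(o,h,proj(p,T+R[:,0]*o+[0,0,h],True).round(1))
cv2.imwrite("pics/r6.png",np.hstack([cv2.resize(p["color"][150:290,210:420,::-1],(800,533),interpolation=3)]))
```

```text
[0.58349423 0.04832478 0.05869092] [-7.08463799  3.74161933 20.30789391] [ 0.94825189  2.56354227 -0.06605358]
tool [  1.68005186   7.77327885 -20.33115657] [-2.56827929  0.93506579  0.06990827] [[-6.46793798e-01 -7.62657229e-01  3.42545997e-03]
 [-7.62661158e-01  6.46798193e-01  2.36734740e-04]
 [-2.39612878e-03 -2.45934671e-03 -9.99994105e-01]]
0.0375 0.028 [319.1 193.4]
0.0375 -0.004 [319.  179.5]
0.02 0.028 [319. 230.]
0.02 -0.004 [319.  210.1]
0.0155 0.028 [319. 239.]
0.0155 -0.004 [319.  217.6]
```

View pics/r6.png

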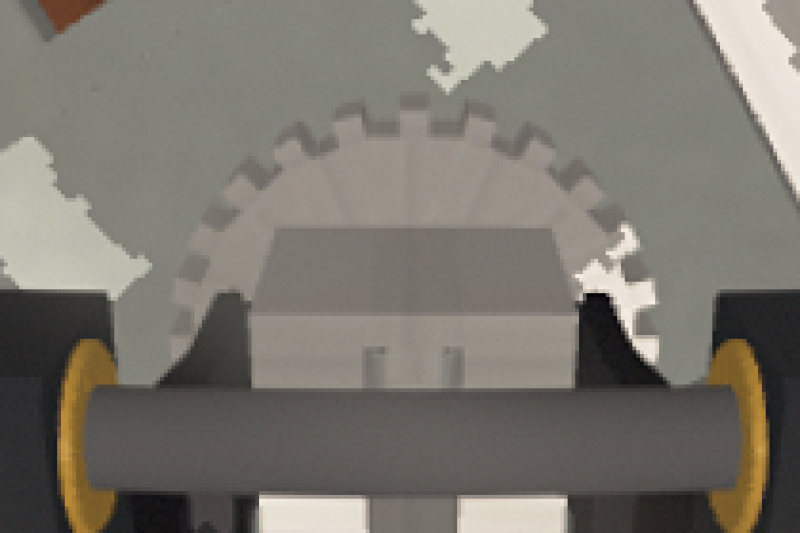

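The stub rib shows centred in the bore at crop columns 385–440 against an arm of 365–460, so yaw and tool y look right. The contact (20 N) and the gear's slight pitch point to an offset along tool x. I'll ease up, shift back towards tool +x and press gently.

```bash
python3 -m pendant '[{"x":0,"y":0,"z":0.02,"rx":0,"ry":0,"rz":0,"claw":0.3},{"x":-0.005,"y":-0.006,"z":0.02,"rx":0,"ry":0,"rz":0,"claw":0.3},{"x":-0.005,"y":-0.006,"z":0.02,"rx":0,"ry":0,"rz":0,"claw":0.3},{"x":-0.005,"y":-0.006,"z":0,"rx":0,"ry":0,"rz":0,"claw":0.3},{"x":-0.005,"y":-0.006,"z":-0.01,"rx":0,"ry":0,"rz":0,"claw":0.3},{"x":-0.006,"y":-0.007,"z":-0.02,"rx":0,"ry":0,"rz":0,"claw":0.3},{"x":-0.007,"y":-0.008,"z":-0.02,"rx":0,"ry":0,"rz":0,"claw":0.3},{"x":-0.007,"y":-0.008,"z":-0.02,"rx":0,"ry":0,"rz":0,"claw":0.3}]'
python3 - <<'E'
from h import *
s=sense();R=s["ee_rot"];print(s["tcp_pos"],"tool",R.T@s["wrist_force"],R.T@s["moment"])
E
```

```text
time_s: 11.2
tcp_pos: [0.5807, 0.0455, 0.0491]
ee_rot: [[-0.648, -0.761, 0.0], [-0.761, 0.648, 0.0], [-0.0, -0.0, -1.0]]
wrist_force: [0.2, -1.2, -2.2]
gripper_width: 0.459
gripper_force: 30.0
[0.58066769 0.04552798 0.04911331] tool [ 0.78136139 -0.87670737  2.16681881] [-0.01755617  0.02936327 -0.01631705]
```

It dropped in freely. Sliding down to the seat.

```bash
python3 -m pendant '[{"x":0,"y":0,"z":-0.015,"rx":0,"ry":0,"rz":0,"claw":0.3},{"x":0,"y":0,"z":-0.03,"rx":0,"ry":0,"rz":0,"claw":0.3},{"x":0,"y":0,"z":-0.045,"rx":0,"ry":0,"rz":0,"claw":0.3},{"x":0,"y":0,"z":-0.055,"rx":0,"ry":0,"rz":0,"claw":0.3},{"x":0,"y":0,"z":-0.065,"rx":0,"ry":0,"rz":0,"claw":0.3},{"x":0,"y":0,"z":-0.072,"rx":0,"ry":0,"rz":0,"claw":0.3},{"x":0,"y":0,"z":-0.078,"rx":0,"ry":0,"rz":0,"claw":0.3},{"x":0,"y":0,"z":-0.078,"rx":0,"ry":0,"rz":0,"claw":0.3}]'
```

```text
time_s: 12.2
tcp_pos: [0.5806, 0.0455, 0.0323]
ee_rot: [[-0.647, -0.762, 0.001], [-0.762, 0.647, -0.0], [-0.0, -0.001, -1.0]]
wrist_force: [-6.1, 0.0, 13.2]
gripper_width: 0.454
gripper_force: 30.0
```

The gear is seated: it bottomed out at 0.0323 as predicted. I'll release, lift and work out the panel's approximate pose.

```bash
python3 -m pendant '[{"x":0,"y":0,"z":0.01,"rx":0,"ry":0,"rz":0,"claw":0.65},{"x":0,"y":0,"z":0.01,"rx":0,"ry":0,"rz":0,"claw":0.65},{"x":0,"y":0,"z":0.01,"rx":0,"ry":0,"rz":0,"claw":0.65},{"x":0,"y":0,"z":0.1,"rx":0,"ry":0,"rz":0,"claw":0.65},{"x":0,"y":0,"z":0.25,"rx":0,"ry":0,"rz":0,"claw":0.65},{"x":0,"y":0,"z":0.45,"rx":0,"ry":0,"rz":0,"claw":0.65},{"x":0,"y":0,"z":0.65,"rx":0,"ry":0,"rz":0,"claw":0.65},{"x":0,"y":0,"z":0.8,"rx":0,"ry":0,"rz":0,"claw":0.65}]'
python3 - <<'E'
from h import *
p=capture("wrist");np.savez("pics/w7.npz",mtx=p["mtx"],w2c=p["world_to_cam"],color=p["color"])
d=search_frame(p,"gear_mid");print([(x["centre"],round(x["conf"],2),atz(p,x["centre"],.06,True).round(4)) for x in d[:3]])
s=sense();print(s["tcp_pos"],s["joints"].round(1))
q=np.load("pics/scene0.npz");p=dict(mtx=q["mtx"],world_to_cam=q["w2c"])
C=[atz(p,u,.005)[:2] for u in [(343.75,282),(389.25,257),(409.25,285.5),(362.5,313)]]
print(np.round(C,3),np.mean(C,0))
for a,b in [(0,1),(3,2),(0,3),(1,2)]:
    v=C[b]-C[a];print(np.hypot(*v),np.degrees(np.arctan2(v[1],v[0])))
E
```

```text
time_s: 13.2
tcp_pos: [0.581, 0.0456, 0.2318]
ee_rot: [[-0.648, -0.761, 0.002], [-0.761, 0.648, 0.0], [-0.002, -0.001, -1.0]]
wrist_force: [-0.4, 0.4, -0.1]
gripper_width: 0.65
gripper_force: 0.0
[([312.9, 172.9], 0.88, array([0.5782, 0.0326, 0.06  ]))]
[0.58321987 0.04592412 0.23472619] [ 20.4  17.4  -4.7   0.1 -67.3 -60.8]
[[0.585 0.275]
 [0.422 0.273]
 [0.42  0.375]
 [0.584 0.378]] [0.50253789 0.32531263]
0.16356988551687585 -179.00866438261303
0.1637069792883594 -178.85814537671237
0.10301063348593585 90.82259312611599
0.1025802561445419 90.89814300451337
```

```bash
python3 -m pendant '[{"x":-0.05,"y":0.15,"z":0.05,"rx":0,"ry":0,"rz":0.05,"claw":0.65},{"x":-0.1,"y":0.32,"z":0.05,"rx":0,"ry":0,"rz":0.1,"claw":0.65},{"x":-0.15,"y":0.5,"z":0.05,"rx":0,"ry":0,"rz":0.15,"claw":0.65},{"x":-0.2,"y":0.66,"z":0.05,"rx":0,"ry":0,"rz":0.2,"claw":0.65},{"x":-0.25,"y":0.82,"z":0.05,"rx":0,"ry":0,"rz":0.25,"claw":0.65},{"x":-0.31,"y":1,"z":0.05,"rx":0,"ry":0,"rz":0.281,"claw":0.65},{"x":-0.31,"y":1,"z":0,"rx":0,"ry":0,"rz":0.281,"claw":0.65},{"x":-0.31,"y":1,"z":0,"rx":0,"ry":0,"rz":0.281,"claw":0.65}]'
python3 -m pendant '[{"x":0,"y":0.06,"z":-0.05,"rx":0,"ry":0,"rz":0,"claw":0.65},{"x":0,"y":0.12,"z":-0.1,"rx":0,"ry":0,"rz":0,"claw":0.65},{"x":0,"y":0.12,"z":-0.1,"rx":0,"ry":0,"rz":0,"claw":0.65},{"x":0,"y":0.12,"z":-0.1,"rx":0,"ry":0,"rz":0,"claw":0.65},{"x":0,"y":0.12,"z":-0.1,"rx":0,"ry":0,"rz":0,"claw":0.65},{"x":0,"y":0.12,"z":-0.1,"rx":0,"ry":0,"rz":0,"claw":0.65},{"x":0,"y":0.12,"z":-0.1,"rx":0,"ry":0,"rz":0,"claw":0.65},{"x":0,"y":0.12,"z":-0.1,"rx":0,"ry":0,"rz":0,"claw":0.65}]'
python3 - <<'E'
from rect import *
p=capture("wrist");np.savez("pics/w8.npz",mtx=p["mtx"],w2c=p["world_to_cam"],color=p["color"])
s=sense();T=s["tcp_pos"];print(T,s["joints"].round(1))
for l,z in [("panel_mid",.01),("panel_grip",.04)]:
    print(l,[(x["centre"],round(x["conf"],2),atz(p,x["centre"],z,True).round(4)) for x in search_frame(p,l)[:3]])
r=regions_of(p,"panel_mid")[0]["region"]
q=dict(p,color=np.dstack([r.astype(np.uint8)*255]*3))
m=rectify(q,T[:2],.005,.12)[:,:,0]>127
cs,_=cv2.findContours(m.astype(np.uint8),0,1);c=max(cs,key=cv2.contourArea)
print("rect px (600um)",cv2.minAreaRect(c))
cv2.imwrite("pics/r8.png",np.hstack([rectify(p,T[:2],.005,.12),rectify(p,T[:2],.040,.05)]))
E
```

```text
time_s: 14.3
tcp_pos: [0.5021, 0.2947, 0.2273]
ee_rot: [[0.176, -0.984, -0.004], [-0.984, -0.176, -0.003], [0.002, 0.004, -1.0]]
wrist_force: [0.2, 0.3, -0.3]
gripper_width: 0.649
gripper_force: 0.0
time_s: 15.3
tcp_pos: [0.5031, 0.3254, 0.2047]
ee_rot: [[0.176, -0.984, 0.0], [-0.984, -0.176, 0.0], [-0.0, -0.0, -1.0]]
wrist_force: [-0.7, 0.2, 0.0]
gripper_width: 0.654
gripper_force: 0.0
[0.50309805 0.3254754  0.20464979] [ 48.4  20.3  -4.9  -0.  -64.8 -38.2]
panel_mid [([475.5, 186.4], 0.96, array([0.3014, 0.296 , 0.01  ])), ([316.8, 172.7], 0.7, array([0.5059, 0.3174, 0.01  ])), ([476.8, 33.1], 0.6, array([0.3405, 0.1013, 0.01  ]))]
panel_grip [([316.7, 174.6], 0.88, array([0.5064, 0.3143, 0.04  ])), ([474.2, 34.3], 0.73, array([0.3583, 0.117 , 0.04  ])), ([471.3, 187.0], 0.63, array([0.3249, 0.2944, 0.04  ]))]Traceback (most recent call last):
  File "<stdin>", line 9, in <module>
ValueError: max() iterable argument is empty
```

Run:
```python
from rect import *
p=capture("wrist");np.savez("pics/w8.npz",mtx=p["mtx"],w2c=p["world_to_cam"],color=p["color"])
T=sense()["tcp_pos"]
rs=regions_of(p,"panel_mid");r=min(rs,key=lambda d:abs(d["centre"][0]-317)+abs(d["centre"][1]-173))["region"]
q=dict(p,color=np.dstack([r.astype(np.uint8)*255]*3))
A=rectify(p,T[:2],.005,.12);B=rectify(p,T[:2],.038,.05)
m=rectify(q,T[:2],.005,.12)[:,:,0]>127
cs,_=cv2.findContours(m.astype(np.uint8),0,1);c=max(cs,key=cv2.contourArea)
print("rect px (600um)",cv2.minAreaRect(c)); cv2.drawContours(A,[c],-1,(0,255,0),1)
cv2.imwrite("pics/r8.png",np.hstack([A,B]))
```

```text
rect px (600um) ((204.12149047851562, 195.13015747070312), (277.9835510253906, 175.87786865234375), 88.67548370361328)
```

View pics/r8.png

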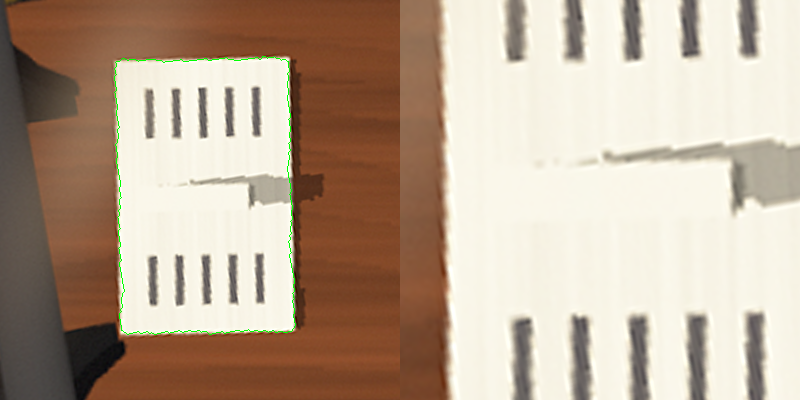

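The panel outline is 164 × 104 mm, centred at px (204,195) and yawed +1.2°, so its centre is at (0.506, 0.323). The handle is mid-panel. Grasping it.

```bash
python3 -m pendant '[{"x":0.012,"y":-0.01,"z":-0.1,"rx":0,"ry":0,"rz":-0.049,"claw":0.65},{"x":0.012,"y":-0.01,"z":-0.25,"rx":0,"ry":0,"rz":-0.049,"claw":0.65},{"x":0.012,"y":-0.01,"z":-0.4,"rx":0,"ry":0,"rz":-0.049,"claw":0.65},{"x":0.012,"y":-0.01,"z":-0.55,"rx":0,"ry":0,"rz":-0.049,"claw":0.65},{"x":0.012,"y":-0.01,"z":-0.67,"rx":0,"ry":0,"rz":-0.049,"claw":0.65},{"x":0.012,"y":-0.01,"z":-0.74,"rx":0,"ry":0,"rz":-0.049,"claw":0.65},{"x":0.012,"y":-0.01,"z":-0.762,"rx":0,"ry":0,"rz":-0.049,"claw":0.65},{"x":0.012,"y":-0.01,"z":-0.762,"rx":0,"ry":0,"rz":-0.049,"claw":0.5}]'
python3 -m pendant '[{"x":0,"y":0,"z":0,"rx":0,"ry":0,"rz":0,"claw":0.05},{"x":0,"y":0,"z":0,"rx":0,"ry":0,"rz":0,"claw":0.05},{"x":0,"y":0,"z":0,"rx":0,"ry":0,"rz":0,"claw":0.05},{"x":0,"y":0,"z":0,"rx":0,"ry":0,"rz":0,"claw":0.05},{"x":0,"y":0,"z":0,"rx":0,"ry":0,"rz":0,"claw":0.05},{"x":0,"y":0,"z":0,"rx":0,"ry":0,"rz":0,"claw":0.05},{"x":0,"y":0,"z":0,"rx":0,"ry":0,"rz":0,"claw":0.05},{"x":0,"y":0,"z":0,"rx":0,"ry":0,"rz":0,"claw":0.05}]'
```

```text
time_s: 16.6
tcp_pos: [0.5065, 0.3234, 0.0146]
ee_rot: [[0.024, -1.0, 0.001], [-1.0, -0.024, 0.001], [-0.001, -0.001, -1.0]]
wrist_force: [-0.1, -0.1, -0.9]
gripper_width: 0.602
gripper_force: 0.0
time_s: 17.6
tcp_pos: [0.506, 0.323, 0.0143]
ee_rot: [[0.023, -1.0, -0.0], [-1.0, -0.023, -0.0], [0.0, 0.0, -1.0]]
wrist_force: [-2.1, -0.4, 4.0]
gripper_width: 0.161
gripper_force: 30.0
```

The handle is gripped (14 mm). Lifting and carrying it over the case.

```bash
python3 -m pendant '[{"x":0,"y":0,"z":0.08,"rx":0,"ry":0,"rz":0,"claw":0.05},{"x":0,"y":0,"z":0.2,"rx":0,"ry":0,"rz":0,"claw":0.05},{"x":0,"y":0,"z":0.35,"rx":0,"ry":0,"rz":0,"claw":0.05},{"x":0.02,"y":-0.06,"z":0.5,"rx":0,"ry":0,"rz":0,"claw":0.05},{"x":0.06,"y":-0.18,"z":0.62,"rx":0,"ry":0,"rz":0,"claw":0.05},{"x":0.1,"y":-0.32,"z":0.7,"rx":0,"ry":0,"rz":0,"claw":0.05},{"x":0.15,"y":-0.46,"z":0.7,"rx":0,"ry":0,"rz":0,"claw":0.05},{"x":0.2,"y":-0.6,"z":0.7,"rx":0,"ry":0,"rz":0,"claw":0.05}]'
python3 -m pendant '[{"x":0.03,"y":-0.12,"z":0,"rx":0,"ry":0,"rz":-0.014,"claw":0.05},{"x":0.06,"y":-0.24,"z":0,"rx":0,"ry":0,"rz":-0.028,"claw":0.05},{"x":0.1,"y":-0.36,"z":0,"rx":0,"ry":0,"rz":-0.042,"claw":0.05},{"x":0.14,"y":-0.46,"z":0,"rx":0,"ry":0,"rz":-0.056,"claw":0.05},{"x":0.16,"y":-0.52,"z":0,"rx":0,"ry":0,"rz":-0.056,"claw":0.05},{"x":0.16,"y":-0.52,"z":0,"rx":0,"ry":0,"rz":-0.056,"claw":0.05},{"x":0.16,"y":-0.52,"z":0,"rx":0,"ry":0,"rz":-0.056,"claw":0.05},{"x":0.16,"y":-0.52,"z":0,"rx":0,"ry":0,"rz":-0.056,"claw":0.05}]'
python3 - <<'E'
from rect import *
p=capture("wrist");np.savez("pics/w9.npz",mtx=p["mtx"],w2c=p["world_to_cam"],color=p["color"])
s=sense();T=s["tcp_pos"];R=s["ee_rot"];print(T,R.round(4).tolist(),s["joints"].round(1))
rs=regions_of(p,"panel_mid");print([(d["centre"],d["region"].sum()) for d in rs]);r=max(rs,key=lambda d:d["region"].sum())["region"]
np.save("pics/reg9.npy",r)
q=dict(p,color=np.dstack([r.astype(np.uint8)*255]*3))
m=rectify(q,T[:2],T[2]-.0093,.12)[:,:,0]>127
cs,_=cv2.findContours(m.astype(np.uint8),0,1);c=max(cs,key=cv2.contourArea)
mm=(200-c[:,0,::-1])*.6   # x,y offsets mm
tool=np.c_[mm,np.zeros(len(mm))]@R
print("tool x range",np.percentile(tool[:,0],[0,2,50,98,100]),"tool y",np.percentile(tool[:,1],[0,2,50,98,100]))
e=tool[:,0]>np.percentile(tool[:,0],99.5)-3
k=e&(abs(tool[:,1])<65);print("edge fit slope deg",np.degrees(np.polyfit(tool[k,1],tool[k,0],1)[0]),np.polyfit(tool[k,1],tool[k,0],1)[1],k.sum())
# predicted raw pixels of the panel's side edge corners
for sx in (.052,):
  for sy in (-.082,0,.082): print(sy,proj(p,T+R@[sx,sy,.0093],True).round(1))
E
```

```text
time_s: 18.6
tcp_pos: [0.556, 0.1718, 0.1881]
ee_rot: [[0.023, -1.0, -0.001], [-1.0, -0.023, 0.0], [-0.0, 0.001, -1.0]]
wrist_force: [0.2, 0.0, -2.9]
gripper_width: 0.155
gripper_force: 30.0
time_s: 19.6
tcp_pos: [0.5959, 0.0439, 0.189]
ee_rot: [[-0.151, -0.989, 0.0], [-0.989, 0.151, 0.0], [-0.0, 0.0, -1.0]]
wrist_force: [-0.0, 0.0, -2.6]
gripper_width: 0.158
gripper_force: 30.0
[0.5959495  0.04386135 0.18909626] [[-0.1505, -0.9886, 0.0002], [-0.9886, 0.1505, 0.0002], [-0.0002, -0.0001, -1.0]] [ 19.7  20.8  -6.4  -0.  -62.7 -28.4]
[([320.0, 192.3], np.int64(22078)), ([510.7, 167.9], np.int64(7451))]
tool x range [-8.08446404 -7.76499834 12.38563488 53.27611927 53.77894606] tool y [-8.32142323e+01 -8.26334181e+01 -7.97802344e-02  8.17641790e+01
  8.20760995e+01]
edge fit slope deg 0.034253762449937504 52.82718149243171 214
-0.082 [180.5 155.8]
0 [317.8 152.6]
0.082 [455.3 155.6]
```

The panel sits within 1 mm and 0.1° of centred in the grip. Tilting the near end down 10° and descending to just above the frame.

```bash
python3 -m pendant '[{"x":0,"y":-0.004,"z":0,"rx":-0.004,"ry":-0.027,"rz":0,"claw":0.05},{"x":0,"y":-0.004,"z":0,"rx":-0.0086,"ry":-0.055,"rz":0,"claw":0.05},{"x":0,"y":-0.004,"z":-0.08,"rx":-0.0086,"ry":-0.055,"rz":0,"claw":0.05},{"x":0,"y":-0.004,"z":-0.16,"rx":-0.0086,"ry":-0.055,"rz":0,"claw":0.05},{"x":0,"y":-0.004,"z":-0.24,"rx":-0.0086,"ry":-0.055,"rz":0,"claw":0.05},{"x":0,"y":-0.004,"z":-0.296,"rx":-0.0086,"ry":-0.055,"rz":0,"claw":0.05},{"x":0,"y":-0.004,"z":-0.296,"rx":-0.0086,"ry":-0.055,"rz":0,"claw":0.05},{"x":0,"y":-0.004,"z":-0.296,"rx":-0.0086,"ry":-0.055,"rz":0,"claw":0.05}]'
cat > st.py <<'E'
from h import *
s=sense();T=s["tcp_pos"];R=s["ee_rot"]
C=np.array([.5808,.0448]);a=np.radians(-8.75);u=np.array([np.cos(a),np.sin(a)]);v=np.array([-u[1],u[0]])
e=-R[:,1];n=-R[:,2];w=-R[:,0]
mid=T-.0118*n+.0008*R[:,0]
f=lambda P:np.round([(P[:2]-C)@u*1e3,(P[:2]-C)@v*1e3,P[2]*1e3],1)
print("tcp",f(T),"near bottom",f(mid-.082*e-.0025*n),"far bottom",f(mid+.082*e-.0025*n),"tilt",np.degrees(np.arcsin(e[2])).round(2),"roll",np.degrees(np.arcsin(w[2])).round(2),"yaw",np.degrees(np.arctan2(e[1],e[0])).round(2))
print("F case",(s["wrist_force"][:2]@u).round(1),(s["wrist_force"][:2]@v).round(1),s["wrist_force"][2].round(1),"M",s["moment"].round(2),"w",s["gripper_width"].round(3),T.round(4))
E
python3 st.py
```

```text
time_s: 20.7
tcp_pos: [0.5968, 0.0423, 0.1159]
ee_rot: [[-0.151, -0.973, 0.174], [-0.988, 0.149, -0.027], [-0.0, -0.176, -0.984]]
wrist_force: [0.5, 1.2, -2.4]
gripper_width: 0.161
gripper_force: 30.0
tcp [ 16.2  -0.  115.9] near bottom [-62.   -0.9  87.4] far bottom [ 99.4  -0.8 116.2] tilt 10.11 roll 0.0 yaw -8.71Traceback (most recent call last):
  File "st.py", line 8, in <module>
    print("F case",(s["wrist_force"][:2]@u).round(1),(s["wrist_force"][:2]@v).round(1),s["wrist_force"][2].round(1),"M",s["moment"].round(2),"w",s["gripper_width"].round(3),T.round(4))
                                                                                                                                                 ^^^^^^^^^^^^^^^^^^^^^^^^
AttributeError: 'float' object has no attribute 'round'
```

```bash
sed -i 's/s\["gripper_width"\].round(3)/round(s["gripper_width"],3)/' st.py
python3 -m pendant '[{"x":0,"y":0.003,"z":-0.03,"rx":0,"ry":0,"rz":0,"claw":0.05},{"x":0,"y":0.003,"z":-0.06,"rx":0,"ry":0,"rz":0,"claw":0.05},{"x":0,"y":0.003,"z":-0.082,"rx":0,"ry":0,"rz":0,"claw":0.05},{"x":0,"y":0.003,"z":-0.082,"rx":0,"ry":0,"rz":0,"claw":0.05},{"x":-0.025,"y":0.007,"z":-0.082,"rx":0,"ry":0,"rz":0,"claw":0.05},{"x":-0.05,"y":0.011,"z":-0.082,"rx":0,"ry":0,"rz":0,"claw":0.05},{"x":-0.07,"y":0.014,"z":-0.083,"rx":0,"ry":0,"rz":0,"claw":0.05},{"x":-0.07,"y":0.014,"z":-0.083,"rx":0,"ry":0,"rz":0,"claw":0.05}]'
python3 st.py
```

```text
time_s: 21.7
tcp_pos: [0.5781, 0.0456, 0.0945]
ee_rot: [[-0.152, -0.973, 0.172], [-0.988, 0.149, -0.027], [0.0, -0.174, -0.985]]
wrist_force: [0.8, 0.1, -2.8]
gripper_width: 0.155
gripper_force: 30.0
tcp [-2.8  0.4 94.5] near bottom [-81.1  -0.5  66.2] far bottom [80.4 -0.4 94.7] tilt 10.02 roll -0.02 yaw -8.71
F case 0.8 0.2 -2.8 M [ 0.15  0.56 -0.01] w 0.155 [0.5781 0.0456 0.0945]
```

The near end is 8 mm under the wide lip with no contact. Sliding it deeper.

```bash
python3 -m pendant '[{"x":-0.015,"y":0.002,"z":0,"rx":0,"ry":0,"rz":0,"claw":0.05},{"x":-0.03,"y":0.004,"z":0,"rx":0,"ry":0,"rz":0,"claw":0.05},{"x":-0.045,"y":0.007,"z":0,"rx":0,"ry":0,"rz":0,"claw":0.05},{"x":-0.06,"y":0.009,"z":0,"rx":0,"ry":0,"rz":0,"claw":0.05},{"x":-0.06,"y":0.009,"z":0,"rx":0,"ry":0,"rz":0,"claw":0.05},{"x":-0.06,"y":0.009,"z":0,"rx":0,"ry":0,"rz":0,"claw":0.05},{"x":-0.06,"y":0.009,"z":0,"rx":0,"ry":0,"rz":0,"claw":0.05},{"x":-0.06,"y":0.009,"z":0,"rx":0,"ry":0,"rz":0,"claw":0.05}]'
python3 st.py
```

```text
time_s: 22.7
tcp_pos: [0.5637, 0.0477, 0.0943]
ee_rot: [[-0.152, -0.973, 0.172], [-0.988, 0.15, -0.027], [0.0, -0.174, -0.985]]
wrist_force: [-0.5, 0.5, -3.3]
gripper_width: 0.155
gripper_force: 30.0
tcp [-17.4   0.3  94.3] near bottom [-95.6  -0.5  65.9] far bottom [65.9 -0.5 94.5] tilt 10.02 roll -0.03 yaw -8.74
F case -0.6 0.5 -3.3 M [ 0.13  0.63 -0.02] w 0.155 [0.5637 0.0477 0.0943]
```

```bash
python3 -m pendant '[{"x":0.002,"y":0,"z":-0.01,"rx":0.0014,"ry":0.009,"rz":0,"claw":0.05},{"x":0.004,"y":-0.001,"z":-0.02,"rx":0.0029,"ry":0.018,"rz":0,"claw":0.05},{"x":0.007,"y":-0.001,"z":-0.03,"rx":0.0043,"ry":0.027,"rz":0,"claw":0.05},{"x":0.009,"y":-0.001,"z":-0.04,"rx":0.0058,"ry":0.037,"rz":0,"claw":0.05},{"x":0.011,"y":-0.002,"z":-0.05,"rx":0.0072,"ry":0.046,"rz":0,"claw":0.05},{"x":0.013,"y":-0.002,"z":-0.06,"rx":0.0086,"ry":0.055,"rz":0,"claw":0.05},{"x":0.013,"y":-0.002,"z":-0.064,"rx":0.0086,"ry":0.055,"rz":0,"claw":0.05},{"x":0.013,"y":-0.002,"z":-0.064,"rx":0.0086,"ry":0.055,"rz":0,"claw":0.05}]'
python3 st.py
```

```text
time_s: 23.7
tcp_pos: [0.5668, 0.0472, 0.0783]
ee_rot: [[-0.152, -0.988, 0.0], [-0.988, 0.152, -0.0], [0.0, -0.0, -1.0]]
wrist_force: [0.6, -0.1, -2.9]
gripper_width: 0.157
gripper_force: 30.0
tcp [-14.2   0.3  78.3] near bottom [-96.2  -0.5  64. ] far bottom [67.8 -0.5 64. ] tilt 0.01 roll -0.0 yaw -8.74
F case 0.6 0.0 -2.9 M [0.02 0.09 0.01] w 0.157 [0.5668 0.0472 0.0783]
```

Flat at ledge height, clear of the far lip. Sliding away until it stops.

```bash
python3 -m pendant '[{"x":0,"y":0,"z":-0.004,"rx":0,"ry":0,"rz":0,"claw":0.05},{"x":0.012,"y":-0.002,"z":-0.004,"rx":0,"ry":0,"rz":0,"claw":0.05},{"x":0.024,"y":-0.004,"z":-0.004,"rx":0,"ry":0,"rz":0,"claw":0.05},{"x":0.036,"y":-0.006,"z":-0.004,"rx":0,"ry":0,"rz":0,"claw":0.05},{"x":0.048,"y":-0.007,"z":-0.004,"rx":0,"ry":0,"rz":0,"claw":0.05},{"x":0.06,"y":-0.009,"z":-0.004,"rx":0,"ry":0,"rz":0,"claw":0.05},{"x":0.074,"y":-0.0115,"z":-0.004,"rx":0,"ry":0,"rz":0,"claw":0.05},{"x":0.074,"y":-0.0115,"z":-0.004,"rx":0,"ry":0,"rz":0,"claw":0.05}]'
python3 st.py
```

```text
time_s: 24.7
tcp_pos: [0.5828, 0.0444, 0.0782]
ee_rot: [[-0.152, -0.988, -0.005], [-0.988, 0.152, -0.001], [0.001, 0.005, -1.0]]
wrist_force: [-7.4, 1.6, 7.8]
gripper_width: 0.158
gripper_force: 30.0
tcp [ 2.  -0.1 78.2] near bottom [-80.1  -1.   64.3] far bottom [83.9 -0.9 63.6] tilt -0.27 roll -0.07 yaw -8.74
F case -7.6 0.5 7.8 M [ 0.67  2.3  -0.02] w 0.158 [0.5828 0.0444 0.0782]
```

It stopped against the far wall at case x +2.0 mm, resting on the ledges. Relaxing the push, releasing and retreating upward.

```bash
python3 -m pendant '[{"x":-0.006,"y":0.001,"z":0.002,"rx":0,"ry":0,"rz":0,"claw":0.05},{"x":-0.006,"y":0.001,"z":0.002,"rx":0,"ry":0,"rz":0,"claw":0.5},{"x":-0.006,"y":0.001,"z":0.002,"rx":0,"ry":0,"rz":0,"claw":0.5},{"x":-0.006,"y":0.001,"z":0.002,"rx":0,"ry":0,"rz":0,"claw":0.5},{"x":-0.006,"y":0.001,"z":0.002,"rx":0,"ry":0,"rz":0,"claw":0.5},{"x":-0.006,"y":0.001,"z":0.1,"rx":0,"ry":0,"rz":0,"claw":0.5},{"x":-0.006,"y":0.001,"z":0.3,"rx":0,"ry":0,"rz":0,"claw":0.5},{"x":-0.006,"y":0.001,"z":0.5,"rx":0,"ry":0,"rz":0,"claw":0.5}]'
python3 -m pendant '[{"x":-0.1,"y":0.1,"z":0.1,"rx":0,"ry":0,"rz":0,"claw":0.5},{"x":-0.2,"y":0.2,"z":0.2,"rx":0,"ry":0,"rz":0,"claw":0.5},{"x":-0.2,"y":0.3,"z":0.3,"rx":0,"ry":0,"rz":0,"claw":0.5},{"x":-0.2,"y":0.4,"z":0.3,"rx":0,"ry":0,"rz":0,"claw":0.5},{"x":-0.2,"y":0.4,"z":0.3,"rx":0,"ry":0,"rz":0,"claw":0.5},{"x":-0.2,"y":0.4,"z":0.3,"rx":0,"ry":0,"rz":0,"claw":0.5},{"x":-0.2,"y":0.4,"z":0.3,"rx":0,"ry":0,"rz":0,"claw":0.5},{"x":-0.2,"y":0.4,"z":0.3,"rx":0,"ry":0,"rz":0,"claw":0.5}]'
python3 - <<'E'
from rect import *
C=np.array([.5808,.0448]);a=np.radians(-8.75);u=np.array([np.cos(a),np.sin(a)]);v=np.array([-u[1],u[0]])
for n in("wrist","scene"):
    p=capture(n);f=n=="wrist"
    for l,z in [("panel_grip",.097),("panel_mid",.069)]:
        for d in search_frame(p,l)[:4]:
            P=atz(p,d["centre"],z,f)[:2]-C
            print(n,l,round(d["conf"],2),np.round(d["centre"]),"case xy mm",(P@u*1e3).round(1),(P@v*1e3).round(1))
    if f:
        # rectify in case frame at panel top and print brightness profile along case x (mm)
        xs=np.arange(-110,95,3);row=[]
        for x in xs:
            U=[proj(p,[*(C+u*x*1e-3+v*y*1e-3),.069],True) for y in (-45,-40,40,45)]
            row.append(int(np.mean([p["color"][int(round(b)),int(round(a))].mean() for a,b in U if 0<=b<400 and 0<=a<640] or [-1])))
        print(list(zip(xs.tolist(),row)))
E
```

```text
time_s: 25.7
tcp_pos: [0.5837, 0.0445, 0.2034]
ee_rot: [[-0.152, -0.988, -0.001], [-0.988, 0.152, -0.0], [0.001, 0.001, -1.0]]
wrist_force: [0.1, 0.9, -0.8]
gripper_width: 0.501
gripper_force: 0.0
time_s: 26.7
tcp_pos: [0.5339, 0.144, 0.2771]
ee_rot: [[-0.153, -0.988, -0.0], [-0.988, 0.153, -0.0], [0.0, 0.0, -1.0]]
wrist_force: [0.5, 1.0, -0.2]
gripper_width: 0.501
gripper_force: 0.0
wrist panel_grip 0.87 [441.  99.] case xy mm -203.0 -8.6
wrist panel_grip 0.7 [482. 217.] case xy mm -272.4 134.1
wrist panel_grip 0.69 [268. 104.] case xy mm -6.4 1.9
wrist panel_mid 0.95 [269. 102.] case xy mm -3.0 -1.7
wrist panel_mid 0.79 [442.  97.] case xy mm -215.9 -13.5
wrist panel_mid 0.74 [484. 218.] case xy mm -293.9 145.8
[(-110, 187), (-107, 197), (-104, 198), (-101, 197), (-98, 195), (-95, 194), (-92, 195), (-89, 161), (-86, 161), (-83, 194), (-80, 195), (-77, 196), (-74, 186), (-71, 203), (-68, 239), (-65, 239), (-62, 239), (-59, 239), (-56, 239), (-53, 239), (-50, 239), (-47, 239), (-44, 240), (-41, 240), (-38, 239), (-35, 239), (-32, 239), (-29, 240), (-26, 240), (-23, 240), (-20, 240), (-17, 240), (-14, 243), (-11, 240), (-8, 240), (-5, 240), (-2, 240), (1, 214), (4, 214), (7, 214), (10, 214), (13, 215), (16, 213), (19, 213), (22, 240), (25, 240), (28, 240), (31, 240), (34, 240), (37, 239), (40, 239), (43, 240), (46, 240), (49, 240), (52, 240), (55, 239), (58, 239), (61, 239), (64, 240), (67, 239), (70, 239), (73, 239), (76, 218), (79, 155), (82, 172), (85, 160), (88, 172), (91, 194), (94, 194)]
scene panel_grip 0.78 [380. 201.] case xy mm -214.3 53.1
scene panel_grip 0.66 [437. 254.] case xy mm -291.9 268.1
scene panel_grip 0.59 [309. 212.] case xy mm 5.0 18.7
scene panel_grip 0.19 [254. 158.] case xy mm 112.8 -235.1
scene panel_mid 0.91 [437. 254.] case xy mm -305.6 259.1
scene panel_mid 0.71 [310. 209.] case xy mm -4.8 -7.4
scene panel_mid 0.61 [376. 195.] case xy mm -220.4 15.5
```

The panel fills the opening from lip to lip and stopped at its home position. Handing in.

```bash
python3 -c "
from station import *
print(finish_job())"
```

```text
the job is handed in; nothing more can be done
None
```

The steel gear is seated on the cross-splined shaft and the aluminium cover lies flat on the ledges, slid home under both lips and let go; I handed the job in at about 27 s, but no verdict came back.

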